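Wedge the splash-screen wing open

ROBOT

A 6-joint arm with a two-finger parallel gripper is mounted at the origin on a cart in front of the work surface, level with it; the furniture and walls round the work are solid. World frame = base frame: x ahead of the robot, y to its left, z up, the work surface at z = 0. Lengths are in mm, angles in rad, forces in N, time in s.
With the tool pointing down it reaches from about 300 to 775 mm from the base axis. Payload 14.6 kg.
Tool frame: the origin (TCP) lies on the centre line of the jaws, within the pads' length; the fingertips stand ahead of it and the grasp point (between the pads) is the TCP (manip.tip_reach is the z of the fingertips in the tool frame, in mm); z points along the fingers, y is the direction in which the jaws open and shut (so a half turn about z gives the same grasp; the last joint's range is limited). The gripper opens to 94 mm and grips with 3 to 60 N. Pads are 16 mm wide; open, the fingers measure 119 mm over their backs; the gripper's body (75 mm by 177 mm) begins 78 mm behind the grasp point.
Start: joints at [1.059, 0.3, 1.521, -0, 1.321, -0.067], TCP at [236.649, 496.474, 224.446] pointing down, gripper open.
Joint ranges: [-3.03, 3.03], [-0.79, 2.21], [0.23, 2.52], [-1.04, 4.18], [0, 3.07], [-2.55, 2.55]. Speed limits (rad/s): [2.22, 2.22, 2.57, 3.14, 3.14, 3.14].

INTERFACE

Orientations are given as [roll, pitch, yaw] about the fixed x, y, z axes, in that order (R = Rz(yaw) Ry(pitch) Rx(roll)).
In Python, from cell import manip, camera, search_frame, masks_of, tip_of gives the robot as it stands.
- The arm moves only by the tool send_rows, never from a script. Its argument "plan" is a list of rows, each an object with "travel": the shift along the tool's x, y, z in mm, a list of three; "delta_rot": the turn, a rotation vector about the tool's x, y, z in degrees, a list of three; "fingers": the gripper's target within -1 to 1 (shut at 1, half-way at 0, fully open at -1). In form: [{"travel": [dx, dy, dz], "delta_rot": [wx, wy, wz], "fingers": fingers}, ...]. A call has 1 to 20 rows; each row shifts and turns the commanded pose from where the row before left it, along the tool's axes as they then stand; what a row does not reach is not made up. A row lasts 1/8 s, in which the tool goes at most 62.5 mm and 10.7 degrees, less where a joint would pass 70% of its speed; a pose out of reach is approached as far as the arm can. A call is refused whole if a number of a shift passes 62.5 or a number of a turn 10.7, either way. A call with a gripper value outside its range is refused whole. The fingers move at their own pace and stop on an object; "grip_force" is the grip in N (left out, the last holds). Time passes only in rows, so rows that do not move let the fingers close. It gives the time, the measured TCP pose, the force and the opening at its end, in the units of the state.
- manip.read_state(): the state, without advancing time (a new reading comes with each control period).
- camera(name): name is "scene" or "top"; returns a dict with "color" (480x640x3 uint8, red, green, blue), "z_map" (480x640 float32, mm along the optical axis (not along the pixel's ray), 0 where there is no reading), "fov_y" (degrees; the focal length in pixels is half the picture's height over the tangent of half this angle, whatever the lens; pixels are square), "cx", "cy" (the principal point, pixels), "world_from_camera" (4x4, takes a point from camera to world coordinates). Camera axes: x right, y up, looking along -z (the intrinsics and any distortion apply to the point x, -y, -z); pixel columns grow to the right and rows downward; lengths in mm; the calibration is good to about 2 mm. A picture is of the moment at which its call begins.
- manip.sign_off(): hands the job in, once; it reports no verdict.
Trained networks look in the newest picture that a camera, given by its name, has taken for a name from the list of things; names that differ only in an ending like _2 or _b are one class to them, and where a whole thing is asked for, a point or a joint stands for the part that bears it (a point fixed in the world has none). Each returns a list of dicts, best first, with "confidence" (0 to 1); they miss things now and then, are a little off and sometimes report something else, mostly with a low value. They report only what shows in the picture. A call takes as long as a camera call. They do not tell look-alikes from the thing itself.
- search_frame(name, camera): "at" ([x, y, z] in mm, in the coordinates of the camera as it stood for that picture, good to about 4 mm: the middle of the surface that is visible of it).
- masks_of(name, camera): "region" (480x640 bool, what is visible of it).
- tip_of(name, camera): "at" ([x, y, z] in mm, in the coordinates of the camera as it stood for that picture, good to about 4 mm: a listed point, or the origin of a listed thing).
The state is a dict: "clock": time; "joints": joint angles; "qd": joint speeds; "effort": joint torques, N m; "eef_pos": TCP position; "eef_rot": TCP orientation; "wrist_force": force on the tool from outside, world axes, zero at the start; "moment": the same for the moment, N m; "finger_gap": finger opening in mm.
Only numpy, scipy, OpenCV 4.12 (cv2) and the standard library are available. Lean on these libraries where they do the work, as an engineer would, in place of code of your own. Each camera call takes 0.05 s, during which the arm holds its last target. There are 200 camera calls.

TASK

Swing the hinged side wing of the low bench splash screen all the way out to its stop, then slide the black door wedge, thin end first, under the outer half of the wing from its inner side (the side of the fixed back leaf), square to the wing and flat on the desk. Push it in with a firm but gentle force until it jams and holds the wing there, then let go, without ramming it, touching the screen hard or disturbing the dishes, bottle and tube block.

Things in the scene. Friction and masses are not known exactly. Their poses are not given: they have to be found in the camera images.
- screen: low two-leaf splash screen, white sheets edged in aluminium, fixed to the desk. Origin on the desk, on the vertical hinge axis. In its frame the fixed back leaf runs along +y, from y=5 to 251 mm, its middle plane at x=+26 mm, 10 mm thick. The hinged wing, 10 mm thick, reaches 160 mm from the hinge axis; its top is about 127 mm above the desk
- hinge (a point): top of the hinge post, 128 mm above the desk, axes as the screen's. The wing rides up this post on a spring sleeve: raising it takes 3.2 N plus 12 N per mm, up to 12 mm. Its rounded lower edge (radius 5 mm) starts 4 to 10 mm above the desk: this gap differs at every start and is not measured
- back_end (a point): top of the far end of the fixed back leaf, 128 mm above the desk, axes as the screen's. A desk lamp's long head hangs over the area behind the back leaf and a monitor stands behind the hinge to the right: keep the arm in front of both, clear of them
- wing (a joint): angle of the wing about the post, rad: 0 = folded along the back leaf (screen +y), 1.57 = fully out at its stop, along the screen's -x; grows anticlockwise from above, so at angle a it points along (-sin a, cos a) in the screen frame. Starts at 0.85 to 1.15; turns easily and stays where left. Inner side: facing the back leaf (fully out: the +y side)
- wedge: black door wedge lying flat, 115 mm long (y), 36 mm wide (x), 110 g. Origin on its underside, mid-length. The thin toe points along its own -y. The top slopes 1 in 5, from 2.5 mm thick at the toe (y=-57.5 mm) to 20.7 mm at the upright grip block at the heel (y=33.5 to 57.5 mm, 36 mm wide, 42 mm tall), which is grasped across its width
- wedge_toe (a point): middle of the toe's lower edge, on the wedge's underside. The slope is hard and rather slippery (friction about 0.45 on desk and wing): pushing it in takes 1.0 to 1.4 times the load it carries. A push of 12 to 15 N leaves it well jammed; a load of over 25 N would unseat the wing
- wedge_heel (a point): centre of the wedge's grip block, 21 mm above its underside
- dish: round closed petri dish with pink filling, 58 mm across, 15 mm tall, lying in the corner between wing and back leaf; origin at its underside. Leave it alone
- dish_2: round closed petri dish with beige filling, 58 mm across, 15 mm tall, on the right; origin at its underside. Leave it alone
- bottle: small white reagent bottle with a screw cap, 40 mm across, 85 mm tall, on the left; origin at its underside. Leave it standing
- block: black microtube block, 104x128x37 mm, on the right beyond the wing; origin at its underside. Leave it alone
Things that resemble listed ones, but are neither listed nor needed, are in the scene too. Leave any yellow look-alike of the wedge alone.

How it is judged (in metres and radians):
On the way, in this order (a step that is already met when the one before it is completed fails the run):
1. the wing stands fully out against its stop (value of joint wing above 1.52 rad), for 0.2 s.
2. the wedge bears up under the wing (contact force between wedge and wing above 6 N), for 0.2 s.
At the end, for the whole second after the job is handed in: the wing is within 0.05 rad of its stop, the wedge lies flat on the desk (tilt under 0.05 rad), square to the wing within 0.25 rad, its toe past the wing's middle plane and 60 to 160 mm out from the hinge, carrying at least 6 N of the wing, released and at rest (value of joint wing above 1.52 rad and contact force between wedge and wing above 6 N and y of wedge_toe in the frame of screen below -0.004 m and x of wedge_toe in the frame of screen between -0.16 and -0.06 m and angle between the y axis of wedge and the y axis of screen, either way round below 0.25 rad and angle between wedge's own z axis and vertical below 0.05 rad and height (world z) of wedge below 0.004 m and linear speed of wedge below 0.01 m/s); the robot touches nothing.
It fails at once if the wedge is rammed: it loads the wing with more than 25 N (contact force between wedge and wing above 25 N).
It fails at once if the robot presses on the screen or its wing with more than 25 N (contact force between any of the arm, the fingers and screen above 25 N).
It fails at once if a dish or the tube block is shifted by more than 25 mm (distance of any of dish, dish_2, block from where it was at the start of the episode above 0.025 m).
It fails at once if the bottle is shifted by more than 25 mm or tipped (distance of bottle from where it was at the start of the episode above 0.025 m or angle between bottle's own z axis and vertical above 0.3 rad).
It also fails if it takes over 54 s, if anything falls off the work surface, if the arm or the gripper's body presses on something with over 40 N, if the wrist force passes 120 N, or if a joint passes its speed limit or range.

## Working session

There is one attempt and no reset: what is moved stays moved. The work goes in short steps, Python scripts to look and compute and a tool call to move; the robot and the scene stay as the last step left them, time stands still between calls to the robot, and variables do not carry over. Pictures are saved under pics/ and viewed, about 8 in all and at most 12, crops included, and the job is handed in when it is done.

Besides the shell and the picture viewer there is one more tool, called after ">>>" by a JSON object that holds its "api" and its "payload", one argument or row to a line. send_rows: Moves the arm, as the interface text tells. Its arguments: {"type":"object","properties":{"plan":{"type":"array"},"grip_force":{"type":"number"}},"required":["plan"]}

```bash
mkdir -p pics; ls
cat > h.py <<'E'
import numpy as np, cv2
from cell import manip, camera, search_frame, masks_of, tip_of
def w(c,p): 
    return (c["world_from_camera"]@np.r_[p,1])[:3]
def pts(c):
    z=c["z_map"]; f=240/np.tan(np.radians(c["fov_y"])/2)
    v,u=np.mgrid[:480,:640]
    P=np.stack([(u-c["cx"])/f*z,-(v-c["cy"])/f*z,-z],-1)
    M=c["world_from_camera"]; return P@M[:3,:3].T+M[:3,3]
E
python3 - <<'E'
from h import *
s=manip.read_state(); print({k:np.round(v,3) for k,v in s.items()}, manip.tip_reach)
for n in ["scene","top"]:
    c=camera(n); print(n,[k for k in c], c["fov_y"],c["cx"],c["cy"],c["world_from_camera"].round(2).tolist())
    cv2.imwrite(f"pics/{n}1.png",c["color"][...,::-1])
    for k in ["screen","hinge","back_end","wedge","wedge_toe","wedge_heel","dish","bottle","block"]:
        print(k,[(w(c,d["at"]).round(0).tolist(),round(d["confidence"],2)) for d in tip_of(k,n)])
E
```

```text
pics
{'clock': np.float64(0.0), 'joints': array([ 1.059,  0.3  ,  1.522, -0.   ,  1.321, -0.067]), 'qd': array([-0.001, -0.001,  0.001, -0.002, -0.   , -0.002]), 'effort': array([ 1.0000e-03, -5.3181e+01, -3.5273e+01,  7.1000e-02,  2.4000e-02,
       -0.0000e+00]), 'eef_pos': array([236.535, 496.272, 223.895]), 'eef_rot': array([-3.14 , -0.   ,  2.697]), 'wrist_force': array([ 0.579, -0.642, -0.177]), 'moment': array([-0.006,  0.015,  0.056]), 'finger_gap': np.float64(94.088)} 19.0
scene ['color', 'z_map', 'fov_y', 'cx', 'cy', 'world_from_camera'] 52.38866040691616 314.60730611637547 239.0807043431888 [[-0.84, 0.39, -0.38, -7.51], [-0.54, -0.58, 0.6, 978.92], [0.02, 0.71, 0.7, 1100.71], [0.0, 0.0, 0.0, 1.0]]
screen [([591.0, -86.0, -2.0], 0.96)]
hinge [([592.0, -83.0, 127.0], 0.61)]
back_end [([651.0, 156.0, 128.0], 0.94), ([479.0, 273.0, -1.0], 0.59)]
wedge [([477.0, 685.0, -1.0], 0.83), ([487.0, 331.0, -2.0], 0.56), ([575.0, 68.0, 2.0], 0.45)]
wedge_toe [([504.0, 737.0, -1.0], 0.68)]
wedge_heel [([457.0, 648.0, 18.0], 0.63), ([492.0, 371.0, 22.0], 0.59)]
dish [([577.0, 69.0, 4.0], 0.67), ([466.0, -387.0, 1.0], 0.55)]
bottle [([468.0, 489.0, -1.0], 0.72)]
block [([487.0, -268.0, 5.0], 0.59)]
top ['color', 'z_map', 'fov_y', 'cx', 'cy', 'world_from_camera'] 52.035836057768066 325.73112991801815 242.95447303097382 [[0.01, 1.0, -0.07, 434.3], [-1.0, 0.01, 0.01, 159.04], [0.01, 0.07, 1.0, 1608.16], [0.0, 0.0, 0.0, 1.0]]
screen [([587.0, -87.0, -5.0], 0.95)]
hinge []
back_end [([646.0, 160.0, 126.0], 0.66)]
wedge [([487.0, 328.0, -4.0], 0.85), ([472.0, 277.0, -1.0], 0.69), ([474.0, 689.0, 2.0], 0.68)]
wedge_toe [([497.0, 741.0, -3.0], 0.9), ([473.0, 277.0, 0.0], 0.67)]
wedge_heel [([494.0, 372.0, 21.0], 0.96), ([455.0, 649.0, 18.0], 0.63), ([487.0, -264.0, 1.0], 0.22)]
dish [([571.0, 72.0, -0.0], 0.58)]
bottle [([468.0, 486.0, -3.0], 0.67)]
block [([488.0, -267.0, -2.0], 0.7)]
```

View pics/top1.png

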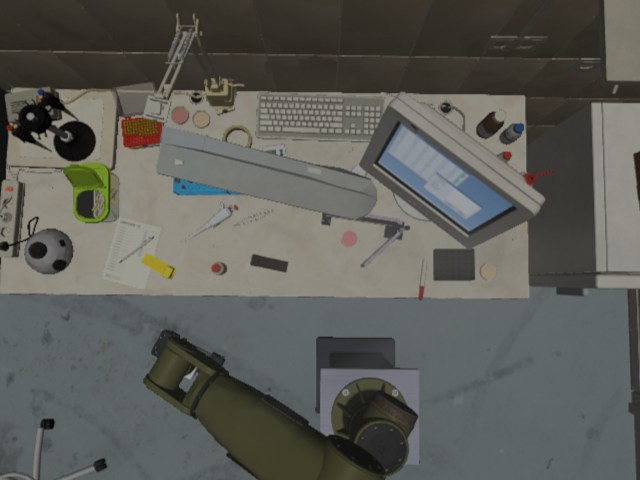

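View pics/scene1.png

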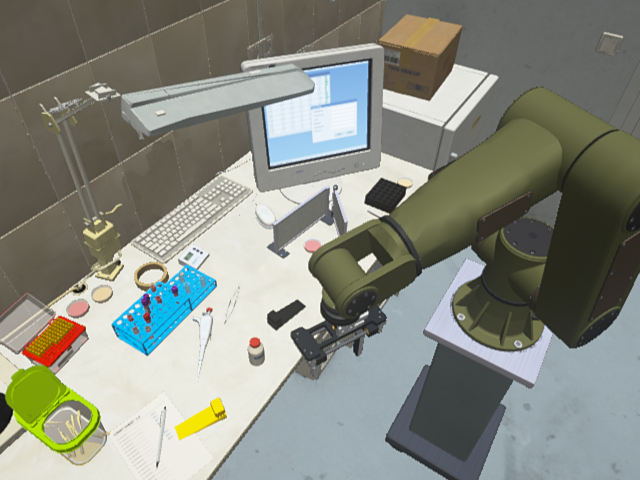

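Top view: the real black wedge is at (269,263). Look-alikes are the yellow wedge at (158,266) and the black tube block at (454,265). The wing runs from the hinge (403,230) to (364,266), the back leaf from there to (325,217), and the dish is at (349,239). Next I'll refine these with depth and take a close crop.

Run:
```python
from h import *
T=[];W=[]
for n in ["scene","top"]:
    c=camera(n); P=pts(c); x,y,z=np.moveaxis(P,-1,0); ok=c["z_map"]>0
    T.append(P[ok&(z>118)&(z<134)&(x>400)&(x<680)&(y>-130)&(y<190)])
    m=ok&(z>6)&(z<50)&(x>420)&(x<550)&(y>250)&(y<410); W.append(P[m])
    blk=m&(z>36); q=P[blk]; print(n,"block top",len(q),q.mean(0).round(1),cv2.minAreaRect(q[:,:2].astype(np.float32)))
    print("wedge",cv2.minAreaRect(P[m][:,:2].astype(np.float32)))
    m=ok&(z>8)&(z<22)&(x>530)&(x<620)&(y>20)&(y<115); print("dish",cv2.minEnclosingCircle(P[m][:,:2].astype(np.float32)))
# map raster of top points
img=np.zeros((600,800,3),np.uint8)
for k,t in enumerate(T):
    for p in t: 
        u=int((p[1]+200)*2); v=int((700-p[0])*2)
        if 0<=u<800 and 0<=v<600: img[v,u,k]=255
c=camera("scene"); crop=cv2.resize(c["color"][180:340,230:390,::-1],(600,600),interpolation=cv2.INTER_CUBIC)
img2=np.hstack([img,crop]); cv2.imwrite("pics/m.png",cv2.resize(img2,(800,343)))
```

```text
scene block top 107 [494.1 375.3  40.5] ((494.34979248046875, 374.8172302246094), (25.35294532775879, 36.702449798583984), 78.42382049560547)
wedge ((487.704345703125, 341.0816955566406), (121.17206573486328, 39.31461715698242), 79.47384643554688)
dish ((570.0324096679688, 71.79705047607422), 31.12885856628418)
top block top 77 [495.1 373.2  41.6] ((494.6718444824219, 373.5722961425781), (24.332866668701172, 36.16362380981445), 79.1768569946289)
wedge ((483.91217041015625, 330.1061096191406), (151.6394805908203, 127.40496063232422), 88.09813690185547)
dish ((577.2028198242188, 63.6034049987793), 38.957008361816406)
```

View pics/m.png

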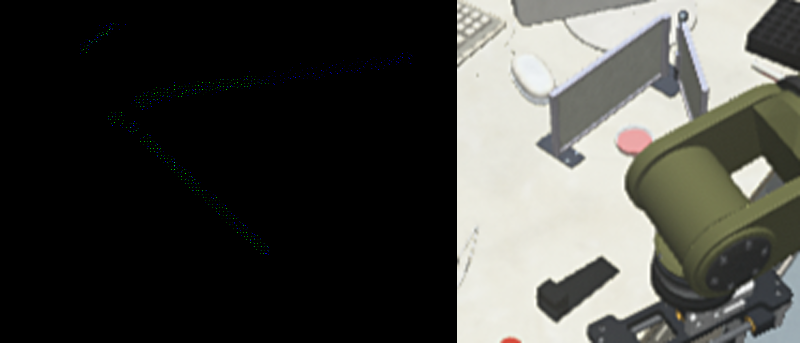

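The crop shows the black wedge with its grip block at the far left end and its toe toward the screen. The map shows the wing and back leaf clearly. Now I'll fit their lines.

```bash
cat >> h.py <<'E'
def leaves():
    o={}
    for n in ["scene","top"]:
        c=camera(n); P=pts(c); x,y,z=np.moveaxis(P,-1,0); ok=(c["z_map"]>0)&(z>120)&(z<133)
        for k,m in dict(back=(y>-50)&(y<165)&(x>596)&(x<665),wing=(x>420)&(x<575)&(y<60)&(y>-130)).items():
            p=P[ok&m]
            if len(p)<20: print(n,k,len(p)); continue
            vx,vy,a,b=cv2.fitLine(p[:,:2].astype(np.float32),cv2.DIST_HUBER,0,.01,.01).ravel()
            s=(p[:,:2]-[a,b])@[vx,vy]; r=(p[:,:2]-[a,b])@[-vy,vx]
            print(n,k,len(p),"pt",round(a,1),round(b,1),"ang",round(np.degrees(np.arctan2(vy,vx))%180,2),"sd",r.std().round(1),"ends",[(np.array([a,b])+t*np.array([vx,vy])).round(0).tolist() for t in np.percentile(s,[1,99])])
E
python3 -c "
from h import *
leaves()"
```

```text
scene back 212 pt 634.1 62.7 ang 82.0 sd 3.3 ends [[618.0, -49.0], [648.0, 160.0]]
scene wing 113 pt 524.7 -14.2 ang 132.68 sd 2.9 ends [[480.0, 34.0], [575.0, -69.0]]
top back 83 pt 624.5 -8.3 ang 82.77 sd 3.0 ends [[620.0, -47.0], [630.0, 32.0]]
top wing 147 pt 526.6 -17.6 ang 132.79 sd 2.9 ends [[481.0, 32.0], [574.0, -69.0]]
```

```bash
cat >> h.py <<'E'
import json
from scipy.spatial.transform import Rotation as Ro
H=np.array([588.,-84,0]); YS=82.1
def S(x,y,z): 
    a=np.radians(YS); ey=np.array([np.cos(a),np.sin(a),0]); ex=np.array([np.sin(a),-np.cos(a),0])
    return H+x*ex+y*ey+[0,0,z]
def toS(p):
    a=np.radians(YS); d=np.array(p)-H
    return np.array([d@[np.sin(a),-np.cos(a),0],d@[np.cos(a),np.sin(a),0],d[2]])
def rows(target,yaw,n,f):
    s=manip.read_state(); p=np.array(s["eef_pos"]); y0=s["eef_rot"][2]; print("now",p.round(1),"yaw",np.degrees(y0).round(2),"S",toS(p).round(1),"F",np.round(s["wrist_force"],1))
    dy=(np.radians(yaw)-y0)/n; out=[]
    for i in range(n):
        R=(Ro.from_euler('z',y0+i*dy)*Ro.from_euler('x',np.pi))
        t=R.inv().apply((np.array(target)-p)/n)
        out.append({"travel":t.round(1).tolist(),"delta_rot":[0,0,round(-np.degrees(dy),2)],"fingers":f})
    print(json.dumps(out))
E
python3 -c "
from h import *
rows(S(-118,128,224),82.1,10,1)"
```

```text
now [236.7 496.5 224.4] yaw 154.51 S [-427.8  526.7  224.4] F [0.8 0.3 0.1]
[{"travel": [-41.6, -28.6, 0.0], "delta_rot": [0, 0, 7.24], "fingers": 1}, {"travel": [-44.9, -23.2, 0.0], "delta_rot": [0, 0, 7.24], "fingers": 1}, {"travel": [-47.4, -17.3, 0.0], "delta_rot": [0, 0, 7.24], "fingers": 1}, {"travel": [-49.2, -11.2, 0.0], "delta_rot": [0, 0, 7.24], "fingers": 1}, {"travel": [-50.2, -4.9, 0.0], "delta_rot": [0, 0, 7.24], "fingers": 1}, {"travel": [-50.5, 1.4, 0.0], "delta_rot": [0, 0, 7.24], "fingers": 1}, {"travel": [-49.9, 7.8, 0.0], "delta_rot": [0, 0, 7.24], "fingers": 1}, {"travel": [-48.5, 14.0, 0.0], "delta_rot": [0, 0, 7.24], "fingers": 1}, {"travel": [-46.3, 20.0, 0.0], "delta_rot": [0, 0, 7.24], "fingers": 1}, {"travel": [-43.5, 25.7, 0.0], "delta_rot": [0, 0, 7.24], "fingers": 1}]
```

>>> {"api": "send_rows", "payload": {
  "plan": [
    {"travel":[-41.6,-28.6,0.0],"delta_rot":[0,0,7.24],"fingers":1},
    {"travel":[-44.9,-23.2,0.0],"delta_rot":[0,0,7.24],"fingers":1},
    {"travel":[-47.4,-17.3,0.0],"delta_rot":[0,0,7.24],"fingers":1},
    {"travel":[-49.2,-11.2,0.0],"delta_rot":[0,0,7.24],"fingers":1},
    {"travel":[-50.2,-4.9,0.0],"delta_rot":[0,0,7.24],"fingers":1},
    {"travel":[-50.5,1.4,0.0],"delta_rot":[0,0,7.24],"fingers":1},
    {"travel":[-49.9,7.8,0.0],"delta_rot":[0,0,7.24],"fingers":1},
    {"travel":[-48.5,14.0,0.0],"delta_rot":[0,0,7.24],"fingers":1},
    {"travel":[-46.3,20.0,0.0],"delta_rot":[0,0,7.24],"fingers":1},
    {"travel":[-43.5,25.7,0.0],"delta_rot":[0,0,7.24],"fingers":1},
    {"travel":[0,0,0],"delta_rot":[0,0,0],"fingers":1}
  ]
}}

```text
clock: 2.62
eef_pos: [489.6, 56.7, 224.2]
eef_rot: [-3.141, 0.0, 1.428]
wrist_force: [-0.1, 0.8, 0.0]
finger_gap: 0.8
```

Run:
```python
from h import *
rows(S(-118,128,90),82.1,4,1)
c=camera("scene"); cv2.imwrite("pics/s2.png",c["color"][120:360,150:470,::-1])
```

```text
now [489.6  56.7 224.2] yaw 81.83 S [-116.8  125.9  224.2] F [-0.1  0.8  0. ]
[{"travel": [0.5, -0.3, 33.5], "delta_rot": [0, 0, -0.07], "fingers": 1}, {"travel": [0.5, -0.3, 33.5], "delta_rot": [0, 0, -0.07], "fingers": 1}, {"travel": [0.5, -0.3, 33.5], "delta_rot": [0, 0, -0.07], "fingers": 1}, {"travel": [0.5, -0.3, 33.5], "delta_rot": [0, 0, -0.07], "fingers": 1}]
```

View pics/s2.png

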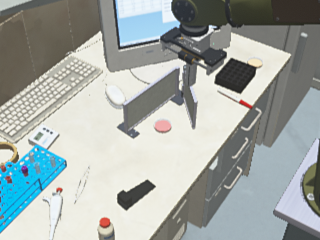

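The crop shows the closed gripper hanging above the inner side of the wing, clear of the dish (163,126). I'll descend and push.

>>> {"api": "send_rows", "payload": {
  "plan": [
    {"travel":[0.5,-0.3,33.5],"delta_rot":[0,0,0],"fingers":1},
    {"travel":[0.5,-0.3,33.5],"delta_rot":[0,0,0],"fingers":1},
    {"travel":[0.5,-0.3,33.5],"delta_rot":[0,0,0],"fingers":1},
    {"travel":[0.5,-0.3,33.5],"delta_rot":[0,0,0],"fingers":1},
    {"travel":[0,0,0],"delta_rot":[0,0,0],"fingers":1},
    {"travel":[-8,0,0],"delta_rot":[0,0,0],"fingers":1},
    {"travel":[-8,0,0],"delta_rot":[0,0,0],"fingers":1},
    {"travel":[-8,0,0],"delta_rot":[0,0,0],"fingers":1},
    {"travel":[-8,0,0],"delta_rot":[0,0,0],"fingers":1},
    {"travel":[-8,0,0],"delta_rot":[0,0,0],"fingers":1}
  ]
}}

```text
clock: 3.92
eef_pos: [482.4, 20.9, 90.6]
eef_rot: [3.141, 0.0, 1.433]
wrist_force: [0.6, 1.0, -1.0]
finger_gap: 0.3
```

>>> {"api": "send_rows", "payload": {
  "plan": [
    {"travel":[-8,0,0],"delta_rot":[0,0,0],"fingers":1},
    {"travel":[-8,0,0],"delta_rot":[0,0,0],"fingers":1},
    {"travel":[-8,0,0],"delta_rot":[0,0,0],"fingers":1},
    {"travel":[-8,0,0],"delta_rot":[0,0,0],"fingers":1},
    {"travel":[-8,0,0],"delta_rot":[0,0,0],"fingers":1},
    {"travel":[-8,0,0],"delta_rot":[0,0,0],"fingers":1},
    {"travel":[-4,0,0],"delta_rot":[0,0,0],"fingers":1},
    {"travel":[-4,0,0],"delta_rot":[0,0,0],"fingers":1}
  ]
}}

```text
clock: 4.92
eef_pos: [474.6, -34.1, 90.5]
eef_rot: [3.142, -0.0, 1.433]
wrist_force: [0.2, 0.8, 0.7]
finger_gap: 0.8
```

>>> {"api": "send_rows", "payload": {
  "plan": [
    {"travel":[-4,0,0],"delta_rot":[0,0,0],"fingers":1},
    {"travel":[-4,0,0],"delta_rot":[0,0,0],"fingers":1},
    {"travel":[-3,0,0],"delta_rot":[0,0,0],"fingers":1},
    {"travel":[-2,0,0],"delta_rot":[0,0,0],"fingers":1},
    {"travel":[-1,0,0],"delta_rot":[0,0,0],"fingers":1}
  ]
}}

```text
clock: 5.55
eef_pos: [472.7, -47.8, 90.4]
eef_rot: [-3.142, -0.0, 1.433]
wrist_force: [-0.7, 0.5, 0.6]
finger_gap: 0.4
```

Run:
```python
from h import *
s=manip.read_state();print(toS(s["eef_pos"]),s["wrist_force"])
leaves()
```

```text
[-119.16369558   19.99135426   90.41442999] [-0.74629485  0.54624715  0.62408837]
scene back 215 pt 633.7 60.2 ang 81.78 sd 3.4 ends [[618.0, -47.0], [648.0, 160.0]]
scene wing 128 pt 509.9 -63.8 ang 167.69 sd 8.9 ends [[434.0, -47.0], [573.0, -78.0]]
top back 87 pt 624.8 -10.0 ang 82.01 sd 3.0 ends [[619.0, -50.0], [631.0, 32.0]]
top wing 23 pt 547.1 -75.7 ang 168.83 sd 2.9 ends [[524.0, -71.0], [574.0, -81.0]]
```

>>> {"api": "send_rows", "payload": {
  "plan": [
    {"travel":[-1.5,0,0],"delta_rot":[0,0,0],"fingers":1},
    {"travel":[-1.5,0,0],"delta_rot":[0,0,0],"fingers":1},
    {"travel":[-1,0,0],"delta_rot":[0,0,0],"fingers":1}
  ]
}}

```text
clock: 6.02
eef_pos: [472.2, -51.8, 90.5]
eef_rot: [3.142, 0.0, 1.433]
wrist_force: [-1.1, 0.6, -0.2]
finger_gap: 1.0
```

>>> {"api": "send_rows", "payload": {
  "plan": [
    {"travel":[-1,0,0],"delta_rot":[0,0,0],"fingers":1},
    {"travel":[-0.5,0,0],"delta_rot":[0,0,0],"fingers":1}
  ]
}}

```text
clock: 6.28
eef_pos: [472.0, -53.2, 90.4]
eef_rot: [-3.142, -0.0, 1.433]
wrist_force: [-0.5, -0.2, -0.9]
finger_gap: 0.3
```

>>> {"api": "send_rows", "payload": {
  "plan": [
    {"travel":[-0.5,0,0],"delta_rot":[0,0,0],"fingers":1},
    {"travel":[-0.5,0,0],"delta_rot":[0,0,0],"fingers":1}
  ]
}}

```text
clock: 6.52
eef_pos: [471.9, -54.2, 90.4]
eef_rot: [3.142, 0.0, 1.433]
wrist_force: [0.5, 0.3, 0.3]
finger_gap: -0.0
```

>>> {"api": "send_rows", "payload": {
  "plan": [
    {"travel":[-0.5,0,0],"delta_rot":[0,0,0],"fingers":1},
    {"travel":[-0.5,0,0],"delta_rot":[0,0,0],"fingers":1}
  ]
}}

```text
clock: 6.78
eef_pos: [471.7, -55.2, 90.5]
eef_rot: [-3.142, -0.0, 1.433]
wrist_force: [0.4, 1.4, -0.3]
finger_gap: 0.5
```

>>> {"api": "send_rows", "payload": {
  "plan": [
    {"travel":[-0.5,0,0],"delta_rot":[0,0,0],"fingers":1},
    {"travel":[-0.5,0,0],"delta_rot":[0,0,0],"fingers":1}
  ]
}}

```text
clock: 7.02
eef_pos: [471.6, -56.1, 90.5]
eef_rot: [-3.142, -0.0, 1.433]
wrist_force: [-0.6, 1.4, 0.8]
finger_gap: 0.5
```

>>> {"api": "send_rows", "payload": {
  "plan": [
    {"travel":[-0.5,0,0],"delta_rot":[0,0,0],"fingers":1},
    {"travel":[-0.5,0,0],"delta_rot":[0,0,0],"fingers":1}
  ]
}}

```text
clock: 7.28
eef_pos: [471.4, -57.1, 90.5]
eef_rot: [-3.142, -0.0, 1.433]
wrist_force: [0.1, 2.5, 0.9]
finger_gap: 0.3
```

>>> {"api": "send_rows", "payload": {
  "plan": [
    {"travel":[-0.5,0,0],"delta_rot":[0,0,0],"fingers":1},
    {"travel":[-0.5,0,0],"delta_rot":[0,0,0],"fingers":1}
  ]
}}

```text
clock: 7.52
eef_pos: [471.3, -58.1, 90.4]
eef_rot: [-3.142, -0.0, 1.433]
wrist_force: [-1.1, 2.9, 0.3]
finger_gap: 0.3
```

Run:
```python
from h import *
s=manip.read_state();print(toS(s["eef_pos"]),s["wrist_force"])
leaves()
```

```text
[-119.17892646    9.59849215   90.44893194] [-1.0711301   2.90868592  0.34252999]
scene back 208 pt 634.0 61.4 ang 81.71 sd 3.3 ends [[618.0, -46.0], [648.0, 161.0]]
scene wing 147 pt 503.6 -68.1 ang 170.96 sd 7.5 ends [[432.0, -57.0], [573.0, -79.0]]
top back 87 pt 624.5 -10.0 ang 82.01 sd 3.0 ends [[619.0, -50.0], [630.0, 32.0]]
top wing 22 pt 546.0 -77.3 ang 171.78 sd 3.1 ends [[525.0, -74.0], [574.0, -81.0]]
```

>>> {"api": "send_rows", "payload": {
  "plan": [
    {"travel":[-0.5,0,0],"delta_rot":[0,0,0],"fingers":1},
    {"travel":[-0.5,0,0],"delta_rot":[0,0,0],"fingers":1},
    {"travel":[-0.5,0,0],"delta_rot":[0,0,0],"fingers":1}
  ]
}}

```text
clock: 8.0
eef_pos: [471.1, -59.6, 90.5]
eef_rot: [-3.142, -0.0, 1.433]
wrist_force: [-1.6, 3.9, 1.4]
finger_gap: 0.6
```

>>> {"api": "send_rows", "payload": {
  "plan": [
    {"travel":[-0.5,0,0],"delta_rot":[0,0,0],"fingers":1},
    {"travel":[-0.5,0,0],"delta_rot":[0,0,0],"fingers":1},
    {"travel":[0,0,0],"delta_rot":[0,0,0],"fingers":1}
  ]
}}

```text
clock: 8.38
eef_pos: [471.0, -60.6, 90.4]
eef_rot: [3.142, -0.0, 1.433]
wrist_force: [-1.5, 3.4, 0.4]
finger_gap: 0.2
```

Run:
```python
from h import *
s=manip.read_state();print(toS(s["eef_pos"]),s["wrist_force"])
leaves()
c=camera("top")
cv2.imwrite("pics/t2.png",cv2.resize(c["color"][200:290,320:460,::-1],(800,514),interpolation=cv2.INTER_CUBIC))
```

```text
[-119.14505808    7.08457656   90.44592003] [-1.45271651  3.41572521  0.4033388 ]
scene back 206 pt 633.5 62.4 ang 81.83 sd 3.5 ends [[618.0, -44.0], [648.0, 161.0]]
scene wing 148 pt 502.9 -69.0 ang 171.6 sd 6.6 ends [[432.0, -58.0], [571.0, -79.0]]
top back 84 pt 624.6 -10.0 ang 82.14 sd 3.0 ends [[619.0, -48.0], [630.0, 32.0]]
top wing 21 pt 549.7 -79.2 ang 173.8 sd 3.3 ends [[526.0, -77.0], [574.0, -82.0]]
```

View pics/t2.png

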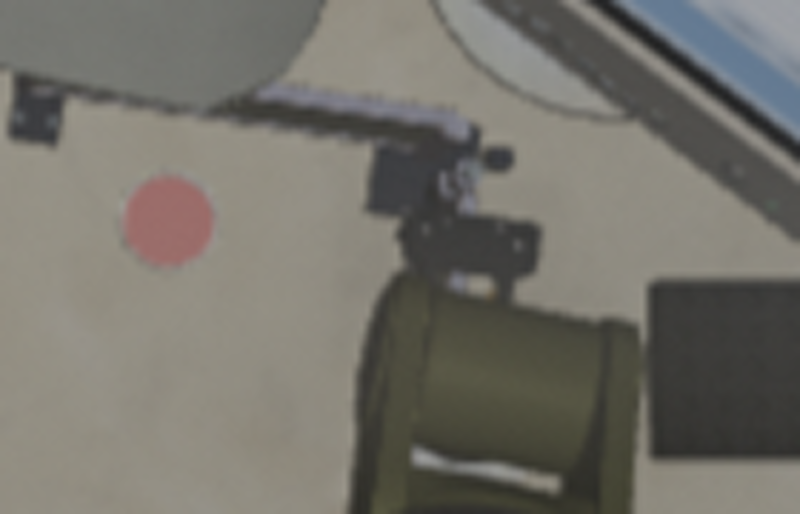

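The crop shows the wing nearly hidden by the gripper (470,245), and the dish at (170,222) undisturbed. I'll press a little more to be sure of the stop.

>>> {"api": "send_rows", "payload": {
  "plan": [
    {"travel":[-0.7,0,0],"delta_rot":[0,0,0],"fingers":1},
    {"travel":[-0.7,0,0],"delta_rot":[0,0,0],"fingers":1}
  ]
}}

```text
clock: 8.78
eef_pos: [470.8, -62.0, 90.4]
eef_rot: [-3.142, -0.0, 1.433]
wrist_force: [-0.8, 4.4, 0.9]
finger_gap: 0.7
```

>>> {"api": "send_rows", "payload": {
  "plan": [
    {"travel":[-0.7,0,0],"delta_rot":[0,0,0],"fingers":1},
    {"travel":[-0.7,0,0],"delta_rot":[0,0,0],"fingers":1}
  ]
}}

```text
clock: 9.02
eef_pos: [470.6, -63.3, 90.4]
eef_rot: [3.142, -0.0, 1.433]
wrist_force: [-0.2, 5.5, 1.5]
finger_gap: 0.6
```

>>> {"api": "send_rows", "payload": {
  "plan": [
    {"travel":[-0.7,0,0],"delta_rot":[0,0,0],"fingers":1},
    {"travel":[-0.7,0,0],"delta_rot":[0,0,0],"fingers":1}
  ]
}}

```text
clock: 9.28
eef_pos: [470.4, -64.6, 90.4]
eef_rot: [3.142, -0.0, 1.433]
wrist_force: [-0.5, 7.4, 0.3]
finger_gap: 0.6
```

>>> {"api": "send_rows", "payload": {
  "plan": [
    {"travel":[4,0,0],"delta_rot":[0,0,0],"fingers":1},
    {"travel":[8,0,0],"delta_rot":[0,0,0],"fingers":1},
    {"travel":[25,0,-10],"delta_rot":[0,0,0],"fingers":1},
    {"travel":[40,0,-40],"delta_rot":[0,0,0],"fingers":1},
    {"travel":[60,0,-30],"delta_rot":[0,0,0],"fingers":0},
    {"travel":[60,0,0],"delta_rot":[0,0,0],"fingers":-0.2},
    {"travel":[60,0,0],"delta_rot":[0,0,0],"fingers":-0.4}
  ]
}}

```text
clock: 10.15
eef_pos: [505.4, 187.6, 168.9]
eef_rot: [3.14, 0.0, 1.433]
wrist_force: [0.3, -0.2, -0.3]
finger_gap: 27.3
```

Run:
```python
from h import *
leaves()
rows([494.5,374,90],79,6,-0.4)
```

```text
scene back 82 pt 642.8 126.6 ang 82.77 sd 3.7 ends [[636.0, 70.0], [647.0, 161.0]]
scene wing 152 pt 500.8 -69.0 ang 171.76 sd 3.6 ends [[432.0, -59.0], [571.0, -79.0]]
top back 84 pt 624.8 -10.3 ang 81.48 sd 3.1 ends [[619.0, -48.0], [631.0, 32.0]]
top wing 161 pt 503.3 -71.4 ang 172.04 sd 3.0 ends [[433.0, -61.0], [573.0, -81.0]]
now [505.1 190.1 168.3] yaw 82.37 S [-119.8  260.1  168.3] F [-0.1 -0.3 -0.1]
[{"travel": [30.1, -5.8, 13.0], "delta_rot": [0, 0, 0.56], "fingers": -0.4}, {"travel": [30.1, -6.1, 13.0], "delta_rot": [0, 0, 0.56], "fingers": -0.4}, {"travel": [30.0, -6.4, 13.0], "delta_rot": [0, 0, 0.56], "fingers": -0.4}, {"travel": [30.0, -6.7, 13.0], "delta_rot": [0, 0, 0.56], "fingers": -0.4}, {"travel": [29.9, -7.0, 13.0], "delta_rot": [0, 0, 0.56], "fingers": -0.4}, {"travel": [29.8, -7.3, 13.0], "delta_rot": [0, 0, 0.56], "fingers": -0.4}]
```

>>> {"api": "send_rows", "payload": {
  "plan": [
    {"travel":[30.1,-5.8,13.0],"delta_rot":[0,0,0.56],"fingers":-0.4},
    {"travel":[30.1,-6.1,13.0],"delta_rot":[0,0,0.56],"fingers":-0.4},
    {"travel":[30.0,-6.4,13.0],"delta_rot":[0,0,0.56],"fingers":-0.4},
    {"travel":[30.0,-6.7,13.0],"delta_rot":[0,0,0.56],"fingers":-0.4},
    {"travel":[29.9,-7.0,13.0],"delta_rot":[0,0,0.56],"fingers":-0.4},
    {"travel":[29.8,-7.3,13.0],"delta_rot":[0,0,0.56],"fingers":-0.4},
    {"travel":[0,0,0],"delta_rot":[0,0,0],"fingers":-0.4}
  ]
}}

```text
clock: 11.12
eef_pos: [494.8, 370.2, 89.1]
eef_rot: [-3.141, 0.002, 1.376]
wrist_force: [0.4, -0.3, -0.2]
finger_gap: 65.9
```

```bash
sed -i 's/H=np.array(.*$/H=np.array([588.,-82.5,0]); YS=82.0/' h.py
python3 - <<'E'
from h import *
c=camera("scene"); cv2.imwrite("pics/s3.png",cv2.resize(c["color"][200:380,200:440,::-1],(640,480)))
P=pts(c);x,y,z=np.moveaxis(P,-1,0);m=(z>4)&(z<60)&(x>440)&(x<530)&(y>270)&(y<410)&(c["z_map"]>0)
print(cv2.minAreaRect(P[m][:,:2].astype(np.float32)))
rows([494.5,374,27],79,4,-0.4)
E
```

```text
((482.6546630859375, 331.77960205078125), (119.14140319824219, 75.92696380615234), 84.11414337158203)
now [495.2 369.3  89.9] yaw 78.81 S [-154.8  434.5   89.9] F [-0.2 -0.5 -0.1]
[{"travel": [1.1, -0.4, 15.7], "delta_rot": [0, 0, -0.05], "fingers": -0.4}, {"travel": [1.1, -0.4, 15.7], "delta_rot": [0, 0, -0.05], "fingers": -0.4}, {"travel": [1.1, -0.4, 15.7], "delta_rot": [0, 0, -0.05], "fingers": -0.4}, {"travel": [1.1, -0.4, 15.7], "delta_rot": [0, 0, -0.05], "fingers": -0.4}]
```

View pics/s3.png

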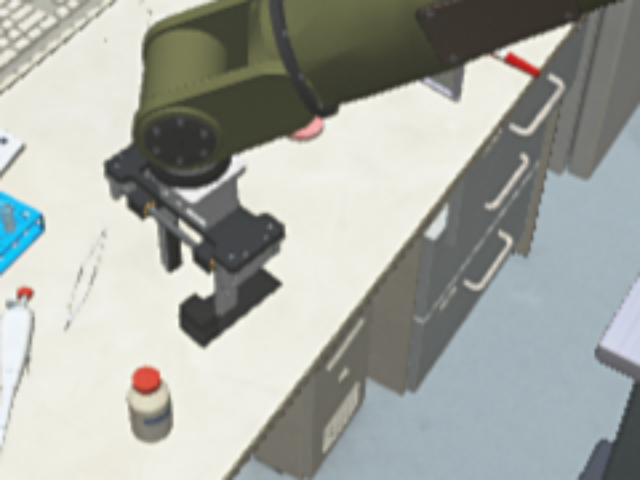

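The crop shows the fingers straddling the wedge's grip block around (215,300). I'll lower and grip.

>>> {"api": "send_rows", "payload": {
  "plan": [
    {"travel":[1.1,-0.4,15.7],"delta_rot":[0,0,0],"fingers":-0.4},
    {"travel":[1.1,-0.4,15.7],"delta_rot":[0,0,0],"fingers":-0.4},
    {"travel":[1.1,-0.4,15.7],"delta_rot":[0,0,0],"fingers":-0.4},
    {"travel":[1.1,-0.4,15.7],"delta_rot":[0,0,0],"fingers":-0.4},
    {"travel":[0,0,0],"delta_rot":[0,0,0],"fingers":-0.4},
    {"travel":[0,0,0],"delta_rot":[0,0,0],"fingers":1},
    {"travel":[0,0,0],"delta_rot":[0,0,0],"fingers":1},
    {"travel":[0,0,0],"delta_rot":[0,0,0],"fingers":1},
    {"travel":[0,0,0],"delta_rot":[0,0,0],"fingers":1}
  ],
  "grip_force": 40
}}

```text
clock: 12.3
eef_pos: [494.8, 374.3, 28.0]
eef_rot: [3.141, -0.0, 1.375]
wrist_force: [-0.1, 0.9, 2.9]
finger_gap: 35.7
```

>>> {"api": "send_rows", "payload": {
  "plan": [
    {"travel":[0,0,0],"delta_rot":[0,0,0],"fingers":1},
    {"travel":[0,0,-8],"delta_rot":[0,0,0],"fingers":1},
    {"travel":[0,0,-8],"delta_rot":[0,0,0],"fingers":1}
  ]
}}

```text
clock: 12.68
eef_pos: [494.5, 374.2, 44.0]
eef_rot: [-3.141, 0.0, 1.375]
wrist_force: [0.0, 0.6, -1.0]
finger_gap: 35.7
```

Run:
```python
from h import *
rows(S(-115,170,41),82.0,10,1)
```

```text
now [494.5 374.2  44. ] yaw 78.75 S [-156.1  439.3   44. ] F [ 0.   0.6 -1. ]
[{"travel": [-26.7, 5.6, 0.3], "delta_rot": [0, 0, -0.32], "fingers": 1}, {"travel": [-26.7, 5.5, 0.3], "delta_rot": [0, 0, -0.32], "fingers": 1}, {"travel": [-26.7, 5.3, 0.3], "delta_rot": [0, 0, -0.32], "fingers": 1}, {"travel": [-26.7, 5.2, 0.3], "delta_rot": [0, 0, -0.32], "fingers": 1}, {"travel": [-26.8, 5.0, 0.3], "delta_rot": [0, 0, -0.32], "fingers": 1}, {"travel": [-26.8, 4.9, 0.3], "delta_rot": [0, 0, -0.32], "fingers": 1}, {"travel": [-26.8, 4.7, 0.3], "delta_rot": [0, 0, -0.32], "fingers": 1}, {"travel": [-26.9, 4.6, 0.3], "delta_rot": [0, 0, -0.32], "fingers": 1}, {"travel": [-26.9, 4.4, 0.3], "delta_rot": [0, 0, -0.32], "fingers": 1}, {"travel": [-26.9, 4.3, 0.3], "delta_rot": [0, 0, -0.32], "fingers": 1}]
```

>>> {"api": "send_rows", "payload": {
  "plan": [
    {"travel":[-26.7,5.6,0.3],"delta_rot":[0,0,-0.32],"fingers":1},
    {"travel":[-26.7,5.5,0.3],"delta_rot":[0,0,-0.32],"fingers":1},
    {"travel":[-26.7,5.3,0.3],"delta_rot":[0,0,-0.32],"fingers":1},
    {"travel":[-26.7,5.2,0.3],"delta_rot":[0,0,-0.32],"fingers":1},
    {"travel":[-26.8,5.0,0.3],"delta_rot":[0,0,-0.32],"fingers":1},
    {"travel":[-26.8,4.9,0.3],"delta_rot":[0,0,-0.32],"fingers":1},
    {"travel":[-26.8,4.7,0.3],"delta_rot":[0,0,-0.32],"fingers":1},
    {"travel":[-26.9,4.6,0.3],"delta_rot":[0,0,-0.32],"fingers":1},
    {"travel":[-26.9,4.4,0.3],"delta_rot":[0,0,-0.32],"fingers":1},
    {"travel":[-26.9,4.3,0.3],"delta_rot":[0,0,-0.32],"fingers":1},
    {"travel":[0,0,5],"delta_rot":[0,0,0],"fingers":1},
    {"travel":[0,0,4],"delta_rot":[0,0,0],"fingers":1},
    {"travel":[0,0,2],"delta_rot":[0,0,0],"fingers":1}
  ]
}}

```text
clock: 14.3
eef_pos: [497.6, 102.5, 29.3]
eef_rot: [-3.141, 0.0, 1.431]
wrist_force: [-0.7, 0.5, -1.5]
finger_gap: 36.0
```

Run:
```python
from h import *
rows(S(-115,150,29),82.0,4,1)
leaves()
c=camera("scene"); cv2.imwrite("pics/s4.png",cv2.resize(c["color"][150:330,230:470,::-1],(640,480)))
```

```text
now [497.6 102.5  29.3] yaw 82.0 S [-115.2  170.7   29.3] F [-0.7  0.5 -1.5]
[{"travel": [-5.2, 0.1, 0.1], "delta_rot": [0, 0, 0.0], "fingers": 1}, {"travel": [-5.2, 0.1, 0.1], "delta_rot": [0, 0, 0.0], "fingers": 1}, {"travel": [-5.2, 0.1, 0.1], "delta_rot": [0, 0, 0.0], "fingers": 1}, {"travel": [-5.2, 0.1, 0.1], "delta_rot": [0, 0, 0.0], "fingers": 1}]
scene back 154 pt 638.5 91.4 ang 82.26 sd 3.5 ends [[628.0, 15.0], [648.0, 161.0]]
scene wing 71 pt 462.1 -63.0 ang 173.63 sd 3.8 ends [[431.0, -59.0], [493.0, -66.0]]
top back 87 pt 625.0 -8.6 ang 83.14 sd 3.0 ends [[620.0, -48.0], [630.0, 32.0]]
top wing 168 pt 503.1 -71.1 ang 171.7 sd 3.0 ends [[431.0, -61.0], [573.0, -81.0]]
```

View pics/s4.png

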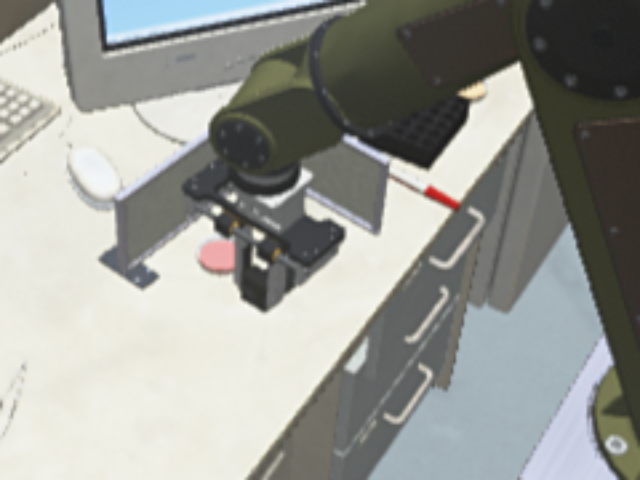

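The crop shows the wedge held behind the wing, the dish at (217,256) clear, and the wing out. I'll lower to the desk and slide in.

>>> {"api": "send_rows", "payload": {
  "plan": [
    {"travel":[-5,0,0.7],"delta_rot":[0,0,0],"fingers":1},
    {"travel":[-7,0,0.6],"delta_rot":[0,0,0],"fingers":1},
    {"travel":[-8,0,0],"delta_rot":[0,0,0],"fingers":1},
    {"travel":[-8,0,0],"delta_rot":[0,0,0],"fingers":1},
    {"travel":[-8,0,0],"delta_rot":[0,0,0],"fingers":1},
    {"travel":[-8,0,0],"delta_rot":[0,0,0],"fingers":1},
    {"travel":[-5,0,0],"delta_rot":[0,0,0],"fingers":1},
    {"travel":[-4,0,0],"delta_rot":[0,0,0],"fingers":1},
    {"travel":[0,0,0],"delta_rot":[0,0,0],"fingers":1}
  ]
}}

```text
clock: 15.58
eef_pos: [490.3, 49.2, 28.3]
eef_rot: [-3.142, -0.0, 1.43]
wrist_force: [0.4, -0.4, -1.8]
finger_gap: 35.4
```

>>> {"api": "send_rows", "payload": {
  "plan": [
    {"travel":[-3,0,0],"delta_rot":[0,0,0],"fingers":1},
    {"travel":[-3,0,0],"delta_rot":[0,0,0],"fingers":1},
    {"travel":[-3,0,0],"delta_rot":[0,0,0],"fingers":1}
  ]
}}

```text
clock: 15.95
eef_pos: [489.1, 40.2, 28.3]
eef_rot: [3.142, -0.0, 1.43]
wrist_force: [-0.1, -0.7, -1.5]
finger_gap: 35.4
```

>>> {"api": "send_rows", "payload": {
  "plan": [
    {"travel":[-2,0,0.5],"delta_rot":[0,0,0],"fingers":1},
    {"travel":[-2,0,0],"delta_rot":[0,0,0],"fingers":1}
  ]
}}

```text
clock: 16.2
eef_pos: [488.7, 36.4, 27.9]
eef_rot: [3.141, -0.0, 1.43]
wrist_force: [-0.1, 0.6, 1.6]
finger_gap: 35.9
```

>>> {"api": "send_rows", "payload": {
  "plan": [
    {"travel":[-2,0,0.5],"delta_rot":[0,0,0],"fingers":1},
    {"travel":[-2,0,0],"delta_rot":[0,0,0],"fingers":1}
  ]
}}

```text
clock: 16.45
eef_pos: [488.6, 32.7, 28.0]
eef_rot: [3.14, -0.001, 1.43]
wrist_force: [0.6, 3.7, 6.1]
finger_gap: 35.8
```

>>> {"api": "send_rows", "payload": {
  "plan": [
    {"travel":[-2,0,0],"delta_rot":[0,0,0],"fingers":1},
    {"travel":[-2,0,0],"delta_rot":[0,0,0],"fingers":1}
  ]
}}

```text
clock: 16.7
eef_pos: [488.1, 28.7, 28.0]
eef_rot: [3.14, -0.001, 1.43]
wrist_force: [1.3, 3.5, 5.8]
finger_gap: 35.6
```

>>> {"api": "send_rows", "payload": {
  "plan": [
    {"travel":[-1,0,-0.5],"delta_rot":[0,0,0],"fingers":1},
    {"travel":[-1.5,0,0],"delta_rot":[0,0,0],"fingers":1}
  ]
}}

```text
clock: 16.95
eef_pos: [487.2, 26.1, 28.0]
eef_rot: [3.141, -0.0, 1.43]
wrist_force: [-0.3, 2.8, 4.0]
finger_gap: 35.8
```

>>> {"api": "send_rows", "payload": {
  "plan": [
    {"travel":[-1.5,0,0],"delta_rot":[0,0,0],"fingers":1},
    {"travel":[-1.5,0,0],"delta_rot":[0,0,0],"fingers":1}
  ]
}}

```text
clock: 17.2
eef_pos: [486.8, 23.1, 28.0]
eef_rot: [3.141, -0.0, 1.43]
wrist_force: [0.1, 3.2, 5.6]
finger_gap: 36.0
```

>>> {"api": "send_rows", "payload": {
  "plan": [
    {"travel":[-1.5,0,0],"delta_rot":[0,0,0],"fingers":1},
    {"travel":[-1.5,0,0],"delta_rot":[0,0,0],"fingers":1}
  ]
}}

```text
clock: 17.45
eef_pos: [486.4, 20.1, 28.0]
eef_rot: [3.141, -0.0, 1.43]
wrist_force: [-0.6, 2.7, 4.9]
finger_gap: 35.7
```

>>> {"api": "send_rows", "payload": {
  "plan": [
    {"travel":[-1.5,0,-0.4],"delta_rot":[0,0,0],"fingers":1},
    {"travel":[-1.5,0,0],"delta_rot":[0,0,0],"fingers":1}
  ]
}}

```text
clock: 17.7
eef_pos: [485.5, 17.0, 28.0]
eef_rot: [-3.141, 0.0, 1.43]
wrist_force: [-0.1, 1.5, 0.2]
finger_gap: 36.1
```

>>> {"api": "send_rows", "payload": {
  "plan": [
    {"travel":[-1.5,0,0],"delta_rot":[0,0,0],"fingers":1},
    {"travel":[-1.5,0,0],"delta_rot":[0,0,0],"fingers":1}
  ]
}}

```text
clock: 17.95
eef_pos: [485.1, 14.1, 28.0]
eef_rot: [-3.141, 0.0, 1.43]
wrist_force: [-0.1, 0.4, -2.9]
finger_gap: 35.6
```

>>> {"api": "send_rows", "payload": {
  "plan": [
    {"travel":[-1.5,0,0],"delta_rot":[0,0,0],"fingers":1},
    {"travel":[-1,0,0],"delta_rot":[0,0,0],"fingers":1}
  ]
}}

```text
clock: 18.2
eef_pos: [484.9, 11.6, 28.1]
eef_rot: [-3.141, -0.0, 1.43]
wrist_force: [0.5, 1.2, -1.9]
finger_gap: 35.6
```

>>> {"api": "send_rows", "payload": {
  "plan": [
    {"travel":[-1,0,0.1],"delta_rot":[0,0,0],"fingers":1},
    {"travel":[-1,0,0],"delta_rot":[0,0,0],"fingers":1}
  ]
}}

```text
clock: 18.45
eef_pos: [484.7, 9.7, 28.0]
eef_rot: [-3.141, -0.0, 1.43]
wrist_force: [-0.1, 1.0, -2.9]
finger_gap: 36.0
```

>>> {"api": "send_rows", "payload": {
  "plan": [
    {"travel":[-1,0,0],"delta_rot":[0,0,0],"fingers":1},
    {"travel":[-1,0,0],"delta_rot":[0,0,0],"fingers":1}
  ]
}}

```text
clock: 18.7
eef_pos: [484.4, 7.7, 28.1]
eef_rot: [-3.142, -0.0, 1.43]
wrist_force: [0.4, 0.6, -3.0]
finger_gap: 36.1
```

>>> {"api": "send_rows", "payload": {
  "plan": [
    {"travel":[-1,0,0],"delta_rot":[0,0,0],"fingers":1},
    {"travel":[-1,0,0],"delta_rot":[0,0,0],"fingers":1}
  ]
}}

```text
clock: 18.95
eef_pos: [484.1, 5.8, 28.1]
eef_rot: [-3.141, -0.0, 1.43]
wrist_force: [-0.6, 2.0, -3.3]
finger_gap: 35.8
```

>>> {"api": "send_rows", "payload": {
  "plan": [
    {"travel":[-1,0,0],"delta_rot":[0,0,0],"fingers":1},
    {"travel":[-1,0,0],"delta_rot":[0,0,0],"fingers":1}
  ]
}}

```text
clock: 19.2
eef_pos: [483.8, 3.8, 28.1]
eef_rot: [-3.141, -0.0, 1.43]
wrist_force: [0.9, 1.5, -3.7]
finger_gap: 36.0
```

>>> {"api": "send_rows", "payload": {
  "plan": [
    {"travel":[-1,0,0.2],"delta_rot":[0,0,0],"fingers":1},
    {"travel":[-1,0,0.1],"delta_rot":[0,0,0],"fingers":1}
  ]
}}

```text
clock: 19.45
eef_pos: [483.8, 1.9, 28.0]
eef_rot: [3.141, -0.0, 1.43]
wrist_force: [-0.2, 4.9, 0.2]
finger_gap: 35.6
```

>>> {"api": "send_rows", "payload": {
  "plan": [
    {"travel":[-1,0,0],"delta_rot":[0,0,0],"fingers":1},
    {"travel":[-1,0,0],"delta_rot":[0,0,0],"fingers":1}
  ]
}}

```text
clock: 19.7
eef_pos: [483.5, -0.1, 28.0]
eef_rot: [3.141, -0.0, 1.43]
wrist_force: [-0.0, 4.8, 0.9]
finger_gap: 36.0
```

>>> {"api": "send_rows", "payload": {
  "plan": [
    {"travel":[-1,0,0],"delta_rot":[0,0,0],"fingers":1},
    {"travel":[0,0,0],"delta_rot":[0,0,0],"fingers":1}
  ]
}}

```text
clock: 19.95
eef_pos: [483.3, -1.2, 28.0]
eef_rot: [3.141, -0.0, 1.43]
wrist_force: [1.1, 5.3, 1.8]
finger_gap: 36.1
```

>>> {"api": "send_rows", "payload": {
  "plan": [
    {"travel":[-0.5,0,0],"delta_rot":[0,0,0],"fingers":1},
    {"travel":[-0.5,0,0],"delta_rot":[0,0,0],"fingers":1}
  ]
}}

```text
clock: 20.2
eef_pos: [483.2, -2.0, 27.9]
eef_rot: [3.141, -0.0, 1.43]
wrist_force: [0.0, 6.6, 0.8]
finger_gap: 36.1
```

>>> {"api": "send_rows", "payload": {
  "plan": [
    {"travel":[-0.5,0,0],"delta_rot":[0,0,0],"fingers":1},
    {"travel":[-0.5,0,0],"delta_rot":[0,0,0],"fingers":1}
  ]
}}

```text
clock: 20.45
eef_pos: [483.1, -3.0, 28.0]
eef_rot: [3.141, -0.0, 1.43]
wrist_force: [0.5, 6.8, 1.3]
finger_gap: 35.4
```

>>> {"api": "send_rows", "payload": {
  "plan": [
    {"travel":[-0.5,0,0],"delta_rot":[0,0,0],"fingers":1},
    {"travel":[-0.5,0,0],"delta_rot":[0,0,0],"fingers":1}
  ]
}}

```text
clock: 20.7
eef_pos: [483.0, -3.9, 28.0]
eef_rot: [3.141, -0.0, 1.431]
wrist_force: [0.3, 6.2, 1.2]
finger_gap: 36.0
```

>>> {"api": "send_rows", "payload": {
  "plan": [
    {"travel":[-0.5,0,0],"delta_rot":[0,0,0],"fingers":1},
    {"travel":[-0.5,0,0],"delta_rot":[0,0,0],"fingers":1}
  ]
}}

```text
clock: 20.95
eef_pos: [482.8, -4.9, 28.0]
eef_rot: [3.141, -0.0, 1.43]
wrist_force: [1.6, 5.9, 0.6]
finger_gap: 35.9
```

>>> {"api": "send_rows", "payload": {
  "plan": [
    {"travel":[-0.5,0,0],"delta_rot":[0,0,0],"fingers":1},
    {"travel":[-0.5,0,0],"delta_rot":[0,0,0],"fingers":1}
  ]
}}

```text
clock: 21.2
eef_pos: [482.7, -5.9, 28.0]
eef_rot: [3.141, -0.0, 1.43]
wrist_force: [0.1, 7.8, 0.9]
finger_gap: 35.7
```

Run:
```python
from h import *
F=[]
for i in range(3):
    c=camera("scene" if i else "top"); s=manip.read_state(); F.append(s["wrist_force"])
print(np.round(F,1), toS(s["eef_pos"]))
cv2.imwrite("pics/s5.png",cv2.resize(c["color"][170:310,260:446,::-1],(797,600),interpolation=cv2.INTER_CUBIC))
leaves()
```

```text
[[0.3 6.8 1.8]
 [0.2 6.1 1.2]
 [1.5 6.1 1.6]] [-114.98759891   61.15845836   27.9598951 ]
scene back 210 pt 633.6 61.1 ang 81.78 sd 3.4 ends [[618.0, -46.0], [648.0, 160.0]]
scene wing 229 pt 491.2 18.3 ang 173.51 sd 34.2 ends [[427.0, 26.0], [581.0, 8.0]]
top back 89 pt 624.9 -9.9 ang 82.07 sd 2.9 ends [[619.0, -50.0], [631.0, 32.0]]
top wing 65 pt 548.2 -54.7 ang 98.74 sd 13.0 ends [[538.0, 14.0], [553.0, -88.0]]
```

View pics/s5.png

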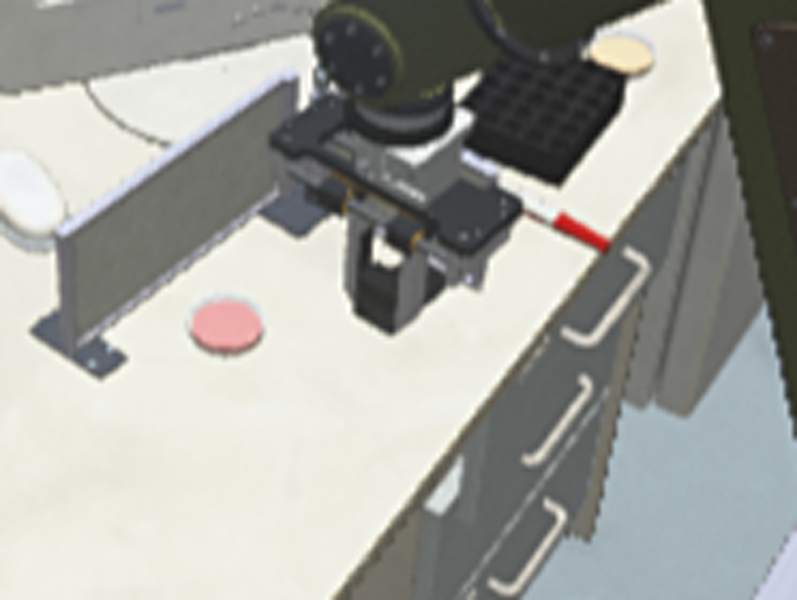

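The crop shows the wedge held between the fingers at (385,290), reaching under the wing, with the dish at (227,325) clear. I'll keep advancing on force.

>>> {"api": "send_rows", "payload": {
  "plan": [
    {"travel":[-0.5,0,0],"delta_rot":[0,0,0],"fingers":1},
    {"travel":[-0.5,0,0],"delta_rot":[0,0,0],"fingers":1}
  ]
}}

```text
clock: 21.7
eef_pos: [482.6, -6.8, 28.0]
eef_rot: [3.141, -0.0, 1.43]
wrist_force: [1.1, 7.2, 1.4]
finger_gap: 35.7
```

>>> {"api": "send_rows", "payload": {
  "plan": [
    {"travel":[-0.5,0,0],"delta_rot":[0,0,0],"fingers":1},
    {"travel":[-0.5,0,0],"delta_rot":[0,0,0],"fingers":1}
  ]
}}

```text
clock: 21.95
eef_pos: [482.4, -7.8, 28.0]
eef_rot: [3.141, -0.0, 1.43]
wrist_force: [0.9, 8.2, 2.0]
finger_gap: 35.9
```

>>> {"api": "send_rows", "payload": {
  "plan": [
    {"travel":[-0.5,0,0],"delta_rot":[0,0,0],"fingers":1},
    {"travel":[-0.5,0,0],"delta_rot":[0,0,0],"fingers":1}
  ]
}}

```text
clock: 22.2
eef_pos: [482.3, -8.8, 28.0]
eef_rot: [3.141, -0.0, 1.43]
wrist_force: [0.9, 7.6, 1.9]
finger_gap: 35.9
```

>>> {"api": "send_rows", "payload": {
  "plan": [
    {"travel":[-0.7,0,0],"delta_rot":[0,0,0],"fingers":1},
    {"travel":[-0.7,0,0],"delta_rot":[0,0,0],"fingers":1},
    {"travel":[-0.7,0,0],"delta_rot":[0,0,0],"fingers":1}
  ]
}}

```text
clock: 22.58
eef_pos: [481.9, -10.8, 28.0]
eef_rot: [3.141, -0.001, 1.43]
wrist_force: [0.5, 7.9, 1.0]
finger_gap: 35.8
```

>>> {"api": "send_rows", "payload": {
  "plan": [
    {"travel":[-0.7,0,0],"delta_rot":[0,0,0],"fingers":1},
    {"travel":[-0.7,0,0],"delta_rot":[0,0,0],"fingers":1}
  ]
}}

```text
clock: 22.82
eef_pos: [481.7, -12.1, 28.0]
eef_rot: [3.141, -0.001, 1.43]
wrist_force: [0.5, 9.3, 2.3]
finger_gap: 36.1
```

>>> {"api": "send_rows", "payload": {
  "plan": [
    {"travel":[-0.7,0,0],"delta_rot":[0,0,0],"fingers":1},
    {"travel":[-0.7,0,0],"delta_rot":[0,0,0],"fingers":1}
  ]
}}

```text
clock: 23.08
eef_pos: [481.5, -13.5, 28.0]
eef_rot: [3.141, -0.001, 1.431]
wrist_force: [1.1, 10.8, 2.5]
finger_gap: 35.9
```

>>> {"api": "send_rows", "payload": {
  "plan": [
    {"travel":[-0.6,0,0],"delta_rot":[0,0,0],"fingers":1},
    {"travel":[-0.6,0,0],"delta_rot":[0,0,0],"fingers":1}
  ]
}}

```text
clock: 23.32
eef_pos: [481.4, -14.6, 28.0]
eef_rot: [3.141, -0.001, 1.43]
wrist_force: [1.4, 11.0, 1.6]
finger_gap: 35.6
```

>>> {"api": "send_rows", "payload": {
  "plan": [
    {"travel":[-0.6,0,0],"delta_rot":[0,0,0],"fingers":1},
    {"travel":[-0.6,0,0],"delta_rot":[0,0,0],"fingers":1}
  ]
}}

```text
clock: 23.58
eef_pos: [481.2, -15.8, 28.0]
eef_rot: [3.141, -0.001, 1.43]
wrist_force: [1.1, 9.4, 1.6]
finger_gap: 35.7
```

>>> {"api": "send_rows", "payload": {
  "plan": [
    {"travel":[-0.5,0,0],"delta_rot":[0,0,0],"fingers":1},
    {"travel":[-0.5,0,0],"delta_rot":[0,0,0],"fingers":1}
  ]
}}

```text
clock: 23.82
eef_pos: [481.0, -16.8, 28.0]
eef_rot: [3.141, -0.001, 1.431]
wrist_force: [-0.1, 10.2, 2.2]
finger_gap: 35.9
```

Run:
```python
from h import *
F=[]
for i in range(3):
    c=camera("top"); s=manip.read_state(); F.append(s["wrist_force"])
print(np.round(F,1), toS(s["eef_pos"]))
cv2.imwrite("pics/t5.png",cv2.resize(c["color"][205:295,330:450,::-1],(800,600),interpolation=cv2.INTER_CUBIC))
```

```text
[[-0.3 10.7  2.1]
 [-0.2 10.2  1.5]
 [ 0.4  9.1  1.4]] [-115.06785077   50.1678386    27.95893266]
```

View pics/t5.png

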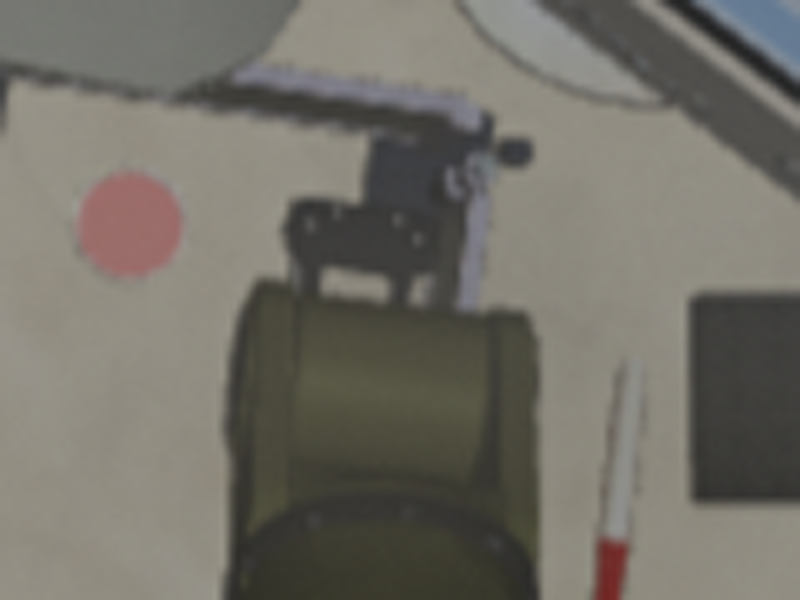

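The crop shows the wing's top edge running (475,170) to (465,310), still out against its stop. The gripper body's edge is at x≈440, clear of it. I'll push on to about 13 N.

>>> {"api": "send_rows", "payload": {
  "plan": [
    {"travel":[-0.6,0,0],"delta_rot":[0,0,0],"fingers":1},
    {"travel":[-0.6,0,0],"delta_rot":[0,0,0],"fingers":1}
  ]
}}

```text
clock: 24.22
eef_pos: [480.9, -17.9, 28.0]
eef_rot: [3.141, -0.001, 1.431]
wrist_force: [0.7, 11.0, 1.9]
finger_gap: 35.6
```

>>> {"api": "send_rows", "payload": {
  "plan": [
    {"travel":[-0.6,0,0],"delta_rot":[0,0,0],"fingers":1},
    {"travel":[-0.6,0,0],"delta_rot":[0,0,0],"fingers":1}
  ]
}}

```text
clock: 24.48
eef_pos: [480.7, -19.1, 28.0]
eef_rot: [3.141, -0.001, 1.431]
wrist_force: [1.3, 11.4, 2.8]
finger_gap: 35.9
```

>>> {"api": "send_rows", "payload": {
  "plan": [
    {"travel":[-0.5,0,0],"delta_rot":[0,0,0],"fingers":1},
    {"travel":[-0.5,0,0],"delta_rot":[0,0,0],"fingers":1}
  ]
}}

```text
clock: 24.72
eef_pos: [480.6, -20.0, 28.0]
eef_rot: [3.141, -0.001, 1.43]
wrist_force: [1.1, 11.5, 3.3]
finger_gap: 35.5
```

>>> {"api": "send_rows", "payload": {
  "plan": [
    {"travel":[-0.6,0,-0.1],"delta_rot":[0,0,0],"fingers":1},
    {"travel":[-0.6,0,0],"delta_rot":[0,0,0],"fingers":1}
  ]
}}

```text
clock: 24.98
eef_pos: [480.3, -21.2, 28.0]
eef_rot: [-3.142, -0.001, 1.431]
wrist_force: [0.3, 10.8, 1.0]
finger_gap: 36.1
```

>>> {"api": "send_rows", "payload": {
  "plan": [
    {"travel":[-0.6,0,0],"delta_rot":[0,0,0],"fingers":1},
    {"travel":[-0.6,0,0],"delta_rot":[0,0,0],"fingers":1}
  ]
}}

```text
clock: 25.22
eef_pos: [480.1, -22.4, 28.0]
eef_rot: [-3.142, -0.001, 1.431]
wrist_force: [0.7, 11.5, 1.8]
finger_gap: 35.8
```

Run:
```python
from h import *
F=[]
for i in range(6):
    c=camera("scene"); s=manip.read_state(); F.append(s["wrist_force"])
print(np.mean(F,0).round(1), toS(s["eef_pos"]))
```

```text
[ 0.8 10.8  0.6] [-115.16577295   44.47985075   27.98705732]
```

Run:
```python
from h import *
c=camera("scene"); cv2.imwrite("pics/s6.png",cv2.resize(c["color"][175:265,310:430,::-1],(800,600),interpolation=cv2.INTER_CUBIC))
for k in ["wedge_heel","wedge_toe","wedge"]: print(k,[(toS(w(c,d["at"])).round(0).tolist(),round(d["confidence"],2)) for d in tip_of(k,"scene")])
P=pts(c);s=toS(P.reshape(-1,3).T.T[0]) if 0 else None
a=np.radians(YS);d=P-H;sx=d@[np.sin(a),-np.cos(a),0];sy=d@[np.cos(a),np.sin(a),0];z=P[...,2]
m=(sx>-131)&(sx<-99)&(sy>20)&(sy<100)&(z>4)&(z<38)&(c["z_map"]>0)
print(m.sum(),np.percentile(sy[m],[5,50,95]).round(1),np.c_[sx[m],sy[m],z[m]][::12].round(0).tolist())
```

```text
wedge_heel [([-232.0, 702.0, 17.0], 0.65), ([-117.0, 44.0, 21.0], 0.57)]
wedge_toe [([-198.0, 799.0, -0.0], 0.77), ([-74.0, -196.0, 1.0], 0.28)]
wedge [([-218.0, 747.0, 1.0], 0.81), ([-115.0, 2.0, 0.0], 0.66)]
69 [52.3 56.  60.4] [[-101.0, 55.0, 35.0], [-112.0, 58.0, 31.0], [-102.0, 59.0, 17.0], [-114.0, 60.0, 21.0], [-127.0, 56.0, 23.0], [-124.0, 62.0, 16.0]]
```

View pics/s6.png

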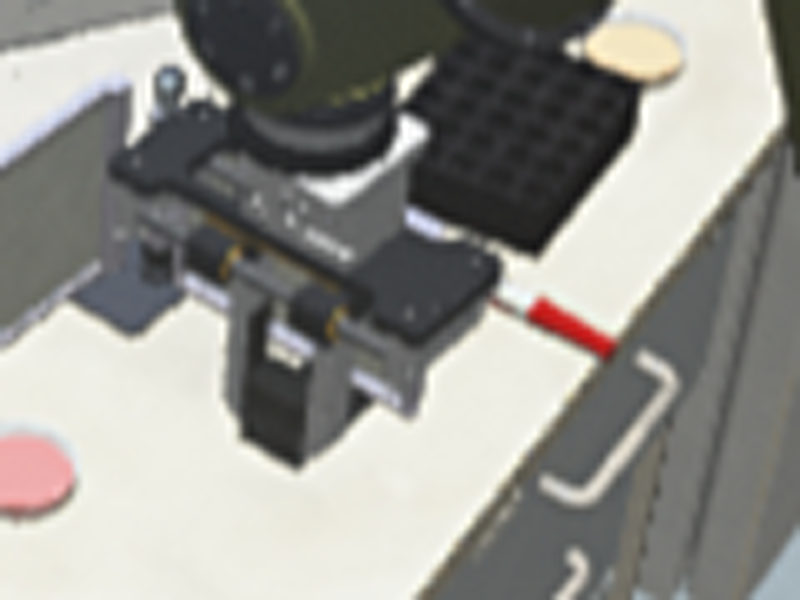

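Run:
```python
from h import *
c=camera("scene"); M=c["world_from_camera"]; f=240/np.tan(np.radians(c["fov_y"])/2)
def ray(u,v,z):
    d=M[:3,:3]@np.array([(u-c["cx"])/f,-(v-c["cy"])/f,-1]); t=(z-M[2,3])/d[2]; return toS(M[:3,3]+t*d)
for u,v in [(415,412),(395,395),(355,375),(205,290)]:
    for z in (8,14): print(u,v,z,ray(310+u/6.667,175+v/6.667,z).round(1))
P=pts(c); a=np.radians(YS);d=P-H;sx=d@[np.sin(a),-np.cos(a),0];sy=d@[np.cos(a),np.sin(a),0];z=P[...,2]
m=(sx>-170)&(sx<-135)&(sy>-40)&(sy<25)&(z>15)&(z<126)&(c["z_map"]>0)
q=np.c_[sx[m],sy[m],z[m]];print(len(q));print(q[::max(1,len(q)//25)].round(0).tolist())
```

```text
415 412 8 [-155.9   -9.1    8. ]
415 412 14 [-159.1   -3.7   14. ]
395 395 8 [-141.7  -12.1    8. ]
395 395 14 [-145.    -6.7   14. ]
355 375 8 [-118.8  -10.4    8. ]
355 375 14 [-122.2   -5.    14. ]
205 290 8 [-25.8  -9.4   8. ]
205 290 14 [-29.7  -4.   14. ]
28
[[-138.0, -7.0, 126.0], [-148.0, -5.0, 124.0], [-151.0, -5.0, 126.0], [-153.0, -2.0, 126.0], [-155.0, -5.0, 125.0], [-157.0, -7.0, 124.0], [-135.0, 1.0, 32.0], [-139.0, 0.0, 34.0], [-156.0, -9.0, 34.0], [-138.0, 4.0, 28.0], [-160.0, 3.0, 40.0], [-158.0, -6.0, 33.0], [-138.0, 2.0, 21.0], [-156.0, 2.0, 33.0], [-160.0, 2.0, 35.0], [-159.0, -5.0, 30.0], [-140.0, -1.0, 16.0], [-154.0, 4.0, 29.0], [-158.0, 4.0, 31.0], [-158.0, -1.0, 28.0], [-154.0, 2.0, 23.0], [-160.0, 7.0, 30.0], [-158.0, -3.0, 22.0], [-153.0, 1.0, 18.0], [-157.0, 1.0, 20.0], [-160.0, -1.0, 20.0], [-158.0, 2.0, 16.0], [-162.0, 2.0, 19.0]]
```

>>> {"api": "send_rows", "payload": {
  "plan": [
    {"travel":[0,0,0],"delta_rot":[0,0,0],"fingers":0},
    {"travel":[0,0,0],"delta_rot":[0,0,0],"fingers":0},
    {"travel":[0,0,0],"delta_rot":[0,0,0],"fingers":0},
    {"travel":[10,0,0],"delta_rot":[0,0,0],"fingers":0},
    {"travel":[30,0,0],"delta_rot":[0,0,0],"fingers":0},
    {"travel":[60,0,0],"delta_rot":[0,0,0],"fingers":1},
    {"travel":[60,0,-10],"delta_rot":[0,0,0],"fingers":1},
    {"travel":[60,0,-10],"delta_rot":[0,0,0],"fingers":1}
  ]
}}

```text
clock: 26.78
eef_pos: [510.7, 197.3, 48.2]
eef_rot: [3.142, 0.0, 1.43]
wrist_force: [1.0, -0.4, -0.2]
finger_gap: 20.4
```

Run:
```python
from h import *
s=manip.read_state(); print(toS(s["eef_pos"]).round(1),s["wrist_force"].round(1) if hasattr(s["wrist_force"],"round") else s["wrist_force"])
a=np.radians(YS)
for n in ["scene","top"]:
    c=camera(n)
    if n=="scene": im1=c["color"][165:265,290:400,::-1]
    else: im2=c["color"][215:285,360:437,::-1]
    for k in ["wedge_heel","wedge_toe","wedge"]: print(n,k,[(toS(w(c,d["at"])).round(0).tolist(),round(d["confidence"],2)) for d in tip_of(k,n)])
    P=pts(c); d=P-H;sx=d@[np.sin(a),-np.cos(a),0];sy=d@[np.cos(a),np.sin(a),0];z=P[...,2]; ok=c["z_map"]>0
    m=ok&(sx>-135)&(sx<-97)&(sy>25)&(sy<90)&(z>37)&(z<50)
    if m.sum()>5: print(n,"block top",cv2.minAreaRect(np.c_[sx[m],sy[m]].astype(np.float32)),z[m].mean())
    m=ok&(sx>-125)&(sx<-105)&(sy<-15)&(sy>-90)&(z>1.5)&(z<15)
    if m.sum()>5: print(n,"toe pts",m.sum(),np.percentile(sy[m],[5,95]))
leaves()
cv2.imwrite("pics/m7.png",np.hstack([cv2.resize(im1,(400,364),interpolation=cv2.INTER_CUBIC),cv2.resize(im2,(400,364),interpolation=cv2.INTER_CUBIC)]))
```

```text
[-115.4  266.3   48.2] [ 1.  -0.4 -0.2]
scene wedge_heel [([-229.0, 703.0, 17.0], 0.96), ([-119.0, 43.0, 21.0], 0.75), ([-117.0, 2.0, 0.0], 0.2)]
scene wedge_toe [([-199.0, 800.0, -0.0], 0.89), ([-110.0, -59.0, -0.0], 0.76)]
scene wedge [([-111.0, 0.0, -1.0], 0.79), ([-217.0, 748.0, 2.0], 0.73)]
scene block top ((-117.28948974609375, 46.630027770996094), (34.228214263916016, 24.73509979248047), 4.365475654602051) 41.34176564017348
top wedge_heel [([-237.0, 708.0, 15.0], 0.72), ([-114.0, 41.0, 20.0], 0.51)]
top wedge_toe [([-202.0, 804.0, -2.0], 0.94), ([-115.0, -56.0, 0.0], 0.83)]
top wedge [([-220.0, 747.0, 0.0], 0.9), ([-117.0, -2.0, -2.0], 0.68), ([-196.0, 548.0, -2.0], 0.2)]
top block top ((-116.21141815185547, 46.15947723388672), (36.13920211791992, 22.814390182495117), 1.7027512788772583) 41.71595643195329
top toe pts 60 [-76.14271355 -26.5914801 ]
scene back 61 pt 644.9 139.2 ang 81.25 sd 3.3 ends [[641.0, 111.0], [648.0, 162.0]]
scene wing 44 pt 448.9 -63.1 ang 175.1 sd 3.5 ends [[431.0, -62.0], [470.0, -65.0]]
top back 80 pt 624.6 -9.3 ang 82.39 sd 3.0 ends [[619.0, -48.0], [630.0, 32.0]]
top wing 156 pt 499.8 -71.9 ang 172.58 sd 3.1 ends [[431.0, -63.0], [573.0, -81.0]]
```

View pics/m7.png

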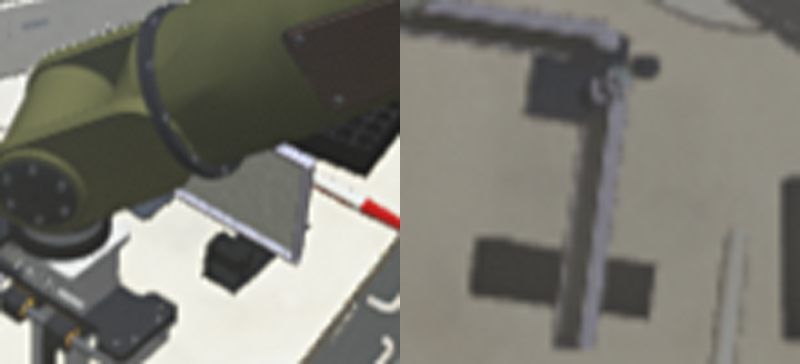

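The view shows the released wedge lying square through under the wing. From the top, its heel is left (480,265) and its toe right (650,290). I'll test and finish the jam by pushing the heel with closed fingers.

>>> {"api": "send_rows", "payload": {
  "plan": [
    {"travel":[-40,-0.5,5],"delta_rot":[0,0,0],"fingers":1},
    {"travel":[-50,0,5],"delta_rot":[0,0,0],"fingers":1},
    {"travel":[-50,0,5],"delta_rot":[0,0,0],"fingers":1},
    {"travel":[-35,0,3],"delta_rot":[0,0,0],"fingers":1},
    {"travel":[-12,0,1],"delta_rot":[0,0,0],"fingers":1},
    {"travel":[-6,0,0],"delta_rot":[0,0,0],"fingers":1},
    {"travel":[0,0,0],"delta_rot":[0,0,0],"fingers":1}
  ],
  "grip_force": 20
}}

```text
clock: 28.15
eef_pos: [483.6, 4.1, 29.0]
eef_rot: [3.141, -0.0, 1.431]
wrist_force: [-0.7, -0.8, 0.1]
finger_gap: 0.8
```

>>> {"api": "send_rows", "payload": {
  "plan": [
    {"travel":[-2,0,0],"delta_rot":[0,0,0],"fingers":1},
    {"travel":[-2,0,0],"delta_rot":[0,0,0],"fingers":1}
  ]
}}

```text
clock: 28.4
eef_pos: [482.9, 0.2, 28.9]
eef_rot: [3.142, 0.0, 1.431]
wrist_force: [0.1, 0.4, -0.1]
finger_gap: 0.5
```

>>> {"api": "send_rows", "payload": {
  "plan": [
    {"travel":[-1,0,0],"delta_rot":[0,0,0],"fingers":1},
    {"travel":[-1,0,0],"delta_rot":[0,0,0],"fingers":1}
  ]
}}

```text
clock: 28.65
eef_pos: [482.7, -1.6, 28.9]
eef_rot: [3.141, -0.001, 1.43]
wrist_force: [1.0, 9.2, 0.2]
finger_gap: 0.2
```

>>> {"api": "send_rows", "payload": {
  "plan": [
    {"travel":[-0.3,0,0],"delta_rot":[0,0,0],"fingers":1},
    {"travel":[0,0,0],"delta_rot":[0,0,0],"fingers":1}
  ]
}}

```text
clock: 28.9
eef_pos: [482.6, -1.7, 28.9]
eef_rot: [3.141, -0.001, 1.431]
wrist_force: [1.2, 8.3, -0.4]
finger_gap: 0.4
```

>>> {"api": "send_rows", "payload": {
  "plan": [
    {"travel":[-0.3,0,0],"delta_rot":[0,0,0],"fingers":1},
    {"travel":[0,0,0],"delta_rot":[0,0,0],"fingers":1}
  ]
}}

```text
clock: 29.15
eef_pos: [482.6, -1.9, 28.9]
eef_rot: [3.141, -0.001, 1.431]
wrist_force: [1.1, 8.7, -0.4]
finger_gap: 0.6
```

>>> {"api": "send_rows", "payload": {
  "plan": [
    {"travel":[-0.4,0,0],"delta_rot":[0,0,0],"fingers":1},
    {"travel":[0,0,0],"delta_rot":[0,0,0],"fingers":1}
  ]
}}

```text
clock: 29.4
eef_pos: [482.5, -2.2, 28.9]
eef_rot: [3.141, -0.001, 1.431]
wrist_force: [2.1, 10.0, -0.1]
finger_gap: 0.6
```

>>> {"api": "send_rows", "payload": {
  "plan": [
    {"travel":[-0.5,0,0],"delta_rot":[0,0,0],"fingers":1},
    {"travel":[-0.5,0,0],"delta_rot":[0,0,0],"fingers":1}
  ]
}}

```text
clock: 29.65
eef_pos: [482.4, -3.1, 28.9]
eef_rot: [3.141, -0.002, 1.431]
wrist_force: [1.9, 11.6, -0.1]
finger_gap: 0.7
```

>>> {"api": "send_rows", "payload": {
  "plan": [
    {"travel":[-0.5,0,0],"delta_rot":[0,0,0],"fingers":1},
    {"travel":[-0.5,0,0],"delta_rot":[0,0,0],"fingers":1}
  ]
}}

```text
clock: 29.9
eef_pos: [482.2, -4.0, 28.9]
eef_rot: [3.142, -0.002, 1.431]
wrist_force: [1.2, 11.4, 0.3]
finger_gap: 0.7
```

>>> {"api": "send_rows", "payload": {
  "plan": [
    {"travel":[-0.5,0,0],"delta_rot":[0,0,0],"fingers":1},
    {"travel":[-0.5,0,0],"delta_rot":[0,0,0],"fingers":1}
  ]
}}

```text
clock: 30.15
eef_pos: [482.1, -5.0, 28.9]
eef_rot: [3.142, -0.002, 1.431]
wrist_force: [0.5, 11.7, 0.7]
finger_gap: 0.3
```

>>> {"api": "send_rows", "payload": {
  "plan": [
    {"travel":[-0.5,0,0],"delta_rot":[0,0,0],"fingers":1},
    {"travel":[-0.5,0,0],"delta_rot":[0,0,0],"fingers":1}
  ]
}}

```text
clock: 30.4
eef_pos: [481.9, -6.0, 28.9]
eef_rot: [-3.142, -0.002, 1.431]
wrist_force: [0.3, 11.7, 0.1]
finger_gap: 0.3
```

>>> {"api": "send_rows", "payload": {
  "plan": [
    {"travel":[-0.6,0,0],"delta_rot":[0,0,0],"fingers":1},
    {"travel":[-0.6,0,0],"delta_rot":[0,0,0],"fingers":1}
  ]
}}

```text
clock: 30.65
eef_pos: [481.7, -7.1, 28.9]
eef_rot: [-3.141, -0.002, 1.431]
wrist_force: [1.4, 11.9, 1.4]
finger_gap: 0.7
```

>>> {"api": "send_rows", "payload": {
  "plan": [
    {"travel":[-0.6,0,0],"delta_rot":[0,0,0],"fingers":1},
    {"travel":[-0.6,0,0],"delta_rot":[0,0,0],"fingers":1}
  ]
}}

```text
clock: 30.9
eef_pos: [481.6, -8.3, 28.9]
eef_rot: [-3.142, -0.002, 1.431]
wrist_force: [0.1, 12.7, 1.6]
finger_gap: 0.2
```

>>> {"api": "send_rows", "payload": {
  "plan": [
    {"travel":[-0.5,0,0],"delta_rot":[0,0,0],"fingers":1},
    {"travel":[-0.5,0,0],"delta_rot":[0,0,0],"fingers":1}
  ]
}}

```text
clock: 31.15
eef_pos: [481.4, -9.2, 28.9]
eef_rot: [-3.141, -0.002, 1.431]
wrist_force: [0.1, 13.0, 0.8]
finger_gap: 0.7
```

>>> {"api": "send_rows", "payload": {
  "plan": [
    {"travel":[-0.5,0,0],"delta_rot":[0,0,0],"fingers":1},
    {"travel":[-0.5,0,0],"delta_rot":[0,0,0],"fingers":1},
    {"travel":[0,0,0],"delta_rot":[0,0,0],"fingers":1}
  ]
}}

```text
clock: 31.52
eef_pos: [481.3, -10.3, 28.9]
eef_rot: [-3.141, -0.002, 1.431]
wrist_force: [1.2, 11.9, 0.6]
finger_gap: 0.2
```

>>> {"api": "send_rows", "payload": {
  "plan": [
    {"travel":[1,0,0],"delta_rot":[0,0,0],"fingers":1},
    {"travel":[2,0,0],"delta_rot":[0,0,0],"fingers":1},
    {"travel":[10,0,0],"delta_rot":[0,0,0],"fingers":1},
    {"travel":[40,0,0],"delta_rot":[0,0,0],"fingers":1},
    {"travel":[60,0,-20],"delta_rot":[0,0,0],"fingers":1},
    {"travel":[60,0,-40],"delta_rot":[0,0,0],"fingers":1},
    {"travel":[60,0,-40],"delta_rot":[0,0,0],"fingers":1},
    {"travel":[40,0,0],"delta_rot":[0,0,0],"fingers":1},
    {"travel":[0,0,0],"delta_rot":[0,0,0],"fingers":1}
  ]
}}

```text
clock: 32.65
eef_pos: [516.8, 244.9, 118.0]
eef_rot: [3.141, -0.0, 1.433]
wrist_force: [-0.1, 0.2, -0.0]
finger_gap: 0.3
```

Run:
```python
from h import *
a=np.radians(YS)
for n in ["scene","top"]:
    c=camera(n)
    if n=="scene": im1=c["color"][165:265,290:400,::-1]
    else: im2=c["color"][215:285,340:437,::-1]
    for k in ["wedge_heel","wedge_toe","dish","block","bottle"]: print(n,k,[(w(c,d["at"]).round(0).tolist(),toS(w(c,d["at"])).round(0).tolist(),round(d["confidence"],2)) for d in tip_of(k,n)])
    P=pts(c); d=P-H;sx=d@[np.sin(a),-np.cos(a),0];sy=d@[np.cos(a),np.sin(a),0];z=P[...,2]; ok=c["z_map"]>0
    m=ok&(sx>-140)&(sx<-92)&(sy>15)&(sy<90)&(z>37)&(z<50)
    if m.sum()>5: print(n,"block top",cv2.minAreaRect(np.c_[sx[m],sy[m]].astype(np.float32)),z[m].mean(),z[m].std())
leaves()
cv2.imwrite("pics/m8.png",np.hstack([cv2.resize(im1,(400,364),interpolation=cv2.INTER_CUBIC),cv2.resize(im2,(400,290),interpolation=cv2.INTER_CUBIC,).repeat(1,0) if 0 else cv2.resize(im2,(400,364),interpolation=cv2.INTER_CUBIC)]))
```

```text
scene wedge_heel [([457.0, 649.0, 18.0], [-231.0, 706.0, 18.0], 0.64), ([479.0, -29.0, 20.0], [-115.0, 38.0, 20.0], 0.6)]
scene wedge_toe [([467.0, -133.0, -3.0], [-113.0, -66.0, -3.0], 0.63), ([504.0, 739.0, -2.0], [-197.0, 802.0, -2.0], 0.62)]
scene dish []
scene block [([487.0, -270.0, 0.0], [-74.0, -199.0, 0.0], 0.92)]
scene bottle [([469.0, 487.0, -3.0], [-197.0, 548.0, -3.0], 0.75)]
scene block top ((-116.74993133544922, 39.49401092529297), (25.572513580322266, 35.92925262451172), 80.9113540649414) 41.23403440745716 2.2546254228773916
top wedge_heel [([449.0, 650.0, 20.0], [-240.0, 706.0, 20.0], 0.94), ([477.0, -37.0, 24.0], [-117.0, 30.0, 24.0], 0.68)]
top wedge_toe [([463.0, -130.0, -1.0], [-117.0, -65.0, -1.0], 0.83), ([499.0, 741.0, 0.0], [-203.0, 803.0, 0.0], 0.77)]
top dish [([574.0, 66.0, -2.0], [-35.0, 145.0, -2.0], 0.64), ([468.0, -385.0, -6.0], [-77.0, -316.0, -6.0], 0.58)]
top block [([490.0, -267.0, -4.0], [-71.0, -196.0, -4.0], 0.76), ([467.0, 489.0, -2.0], [-199.0, 549.0, -2.0], 0.39)]
top bottle [([469.0, 488.0, -3.0], [-197.0, 548.0, -3.0], 0.54)]
top block top ((-116.17027282714844, 37.96649932861328), (32.15906524658203, 22.40773582458496), 7.708637237548828) 41.3753906909716 2.8324777808286705
scene back 0
scene wing 84 pt 467.2 -65.5 ang 172.74 sd 3.2 ends [[431.0, -61.0], [512.0, -71.0]]
top back 87 pt 625.2 -8.6 ang 83.75 sd 3.0 ends [[621.0, -48.0], [630.0, 32.0]]
top wing 155 pt 503.5 -72.9 ang 172.87 sd 2.9 ends [[431.0, -64.0], [573.0, -82.0]]
```

View pics/m8.png

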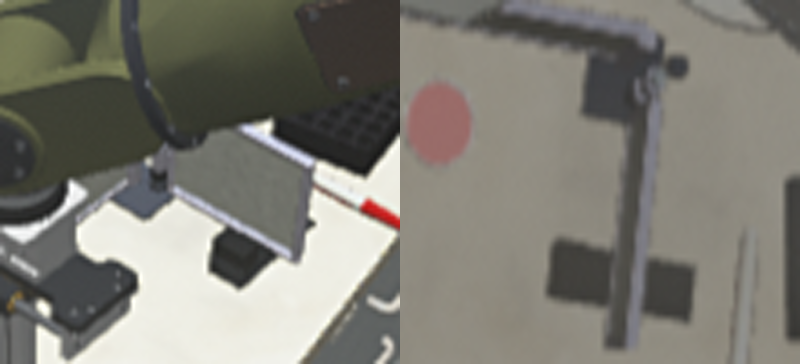

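```bash
python3 -c "
from h import *
print(manip.sign_off())"
```

```text
the job is handed in; nothing more can be done
None
```

I swung the wing out to its stop, pushed the black wedge in under its outer half until it jammed, and handed the job in at about 33 s of the 54 s allowed. No verdict came back.

**Wing:** I opened it with closed fingers on the inner side, pressing up to about 7 N at the stop. After release it fitted at 90° to the back leaf, and at the last check at about 90.8° (joint value about 1.58).

**Wedge:** I gripped it, slid it square and flat under the wing, and released it. I then pushed the heel on with closed fingertips, with readings of 11 to 13 N, and withdrew. The last check showed:
- **Position:** the toe is about 116 mm out from the hinge and about 65 mm past the wing's middle plane.
- **Lie:** it looks square to the wing and flat, with the block top at about 41 mm against a nominal 42.

**Surroundings:** both dishes, the tube block and the bottle stand where they were, within measuring error of about 6 mm. The robot was clear of everything.

**Not confirmed:**
- **Load:** I could not measure the load on the wing directly. From the push force and the given 1.0 to 1.4 ratio I put it at about 9 to 12 N.
- **Push force:** the last reading, 11.9 N after a short hold, was just under the advised 12 N, after a peak of 13.0 N.
- **Travel:** the wedge went in further per newton than the stated 12 N/mm spring explains. The wing's stop gave a few millimetres during the push, which accounts for only part of that, so I relied on force rather than distance.

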